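Clamp the square jar and loosen its tight lid

TASK

Press on the ribbed tab at the free end of the jar stand's blue hinged strap to push it down over the white square jar until it snaps shut and stays down, so that the jar is braced. Then unscrew the tight red lid (counterclockwise seen from above, roughly a quarter turn), stop turning when the thread lets go, lift the lid straight off and finish still holding it in the gripper, level and still, a couple of centimetres above the jar's mouth: do not put it down or let go. Leave the strap shut, the jar standing in the stand and everything else where it is.

Things in the scene. Friction and masses are not known exactly. Their poses are not given: they have to be found in the camera images.
- stand: Fixed jar stand: dark base plate 120 x 175 x 6 mm, a round grey collar (inner diameter 110 mm, 19 mm high) in which the jar stands, two aluminium hinge posts 87 mm high. Origin on the work surface under the jar's centre; z up, +y toward the strap's hinge, -y toward its press tab. Until the strap is shut the jar spins freely in the collar.
- strap_hinge (a point): Centre of the strap's hinge axis, fixed at [0, 0.070, 0.0815] in the stand's frame; the axis lies along the stand's x. When shut the blue strap lies level, its upper face 84 mm above the work surface and 8 mm below the lid's lower rim, and lips under its arms keep the jar from turning.
- strap_tab (a point): Point on the upper face of the ribbed press tab at the strap's free end, 150 mm from the hinge; moves with the strap. The strap is a flat blue fork 5 mm thick: two arms passing either side of the lid (66 mm between them), a cross bar 111 to 123 mm from the hinge, then the tab, 50 mm wide, 120 to 180 mm from the hinge. At the start it slopes up 35 degrees from the hinge to the tab.
- strap (a joint): Strap hinge angle, rad: 0 as found (tab up), 0.61 fully down and level. A spring pushes it back up until about 0.3, then snaps it down to 0.61 and holds it. Closed fingers pushing straight down at 135 mm level distance from the hinge on the stand's centre line (local y = -0.065) need 2 to 6 N. Counts as shut above 0.57.
- jar: White ceramic jar, loose, 0.3 to 0.6 kg: square body 76 x 76 mm with rounded corners, shoulder 72 mm above its base, round neck, mouth 103 mm above its base. Origin at the centre of its underside (6 mm above the work surface), z up.
- jar_mouth (a point): Centre of the jar's mouth, top of the neck, 103 mm above the jar's base. A microwave hangs overhead behind it: front face at about world x = 0.54, underside 0.41 m above the range; keep the wrist in front of it when swinging in.
- lid: Red round screw lid with fine grip ribs, outer diameter 61 mm, 20 mm high, 0.06 kg, three inner lugs. Origin at the centre of its LOWER rim, z up: screwed on, it is 86 mm above the jar's base (92 mm above the work surface), 17 mm below the mouth; the lid's top is 20 mm above the origin. Grip it across its diameter from above, at any yaw.
- thread (a joint): How far the lid is unscrewed relative to the jar, rad: 0 tight as found, growing counterclockwise seen from above. Turning takes about 0.3 N m all the way (the jar and grip give up to 0.2 rad first). The lugs let go at about 1.05 and catch again at about 1.85; between (best about 1.4) the lid lifts straight off. Keeps its value once the lid is off.
- cup: Bystander, the pink mug, on the range, about 19 cm from the jar beyond the strap's tab; 79 x 113 x 102 mm; origin at the centre of its underside. Leave it where it is.
- spice: Bystander, the green-capped spice jar, on the range, about 15 cm from the jar beyond the hinge; 46 mm diameter, 106 mm high; origin at the centre of its underside. Leave it where it is.
- tin: Bystander, the food tin, at the back of the range, left; 75 mm diameter, 110 mm high; origin at the centre of its underside. Leave it where it is.
- mill: Bystander, the pepper mill, at the back of the range, middle; 58 mm diameter, 170 mm high; origin at the centre of its underside. Leave it where it is.
- kettle: Bystander, the black kettle, at the back of the range, right; 200 x 238 x 220 mm; origin at the centre of its underside. Leave it where it is.
Mind the look-alikes: they are no part of the job. Several things have the shape of the lid; the one meant has the colours described above.

How it is judged:
On the way, in this order (a step that is already met when the one before it is completed fails the run):
1. the strap is shut by pressing at its tab (tool over the tab), the lid not yet turned (value of joint strap above 0.57 rad and value of joint thread below 0.3 rad and horizontal distance between the grasp point and strap_tab below 0.05 m), for 0.1 s.
2. the lid is turned until the thread lets go, with the strap shut (value of joint strap above 0.57 rad and value of joint thread above 1 rad), for 0.1 s.
3. the lid is lifted clear of the jar's mouth (z of lid in the frame of jar_mouth above 0.004 m), for 0.1 s.
At the end, for the whole second after the job is handed in: The gripper holds the lid still, level within 0.2 rad, rim 4 to 60 mm above the jar's mouth and within 25 mm of its axis, touching neither jar nor stand; strap shut (above 0.57 rad), jar upright and down in its collar, thread unscrewed 1.0 to 1.9 rad (all of step 2 and z of lid in the frame of jar_mouth between 0.004 and 0.06 m and horizontal distance between lid and jar_mouth below 0.025 m and angle between lid's own z axis and vertical below 0.2 rad and linear speed of lid below 0.03 m/s and contact force between the fingers and lid above 1 N and contact force between lid and jar below 0.3 N and contact force between lid and stand below 0.3 N and value of joint thread below 1.9 rad and angle between jar's own z axis and vertical below 0.1 rad and z of jar in the frame of stand below 0.014 m); the arm keeps its last pose, push and grip.
It fails at once if the lid is turned while the strap is not shut (value of joint thread above 0.35 rad and not (value of joint strap above 0.57 rad)).
It fails at once if the lid is turned far past the point where the thread lets go (value of joint thread above 1.9 rad).
It fails at once if the jar is pulled up out of its place (z of jar in the frame of stand above 0.018 m).
It fails at once if another thing on the range is pushed or knocked (3 cm) (distance of any of cup, spice, tin, mill, kettle from where it was at the start of the episode above 0.03 m).
It also fails if it takes over 48 s, if anything falls off the work surface, if the arm or the gripper's body presses on something with over 40 N, if the wrist force passes 120 N, or if a joint passes its speed limit or range.

ROBOT

A 7-joint arm with a two-finger parallel gripper is mounted at the origin on a cart in front of the work surface, level with it; the furniture and walls round the work are solid. World frame = base frame: x ahead of the robot, y to its left, z up, the work surface at z = 0. Lengths are in m, angles in rad, forces in N, time in s.
With the tool pointing down it reaches from about 0.4 to 0.875 m from the base axis. Payload 6.5 kg.
Tool frame: the origin (TCP) lies at the very end of the fingers, on their centre line; the grasp point (between the pads) lies 19 mm behind it; z points along the fingers, y is the line along which they close (so a half turn about z gives the same grasp; the last joint's range is limited). The gripper opens to 85 mm and grips with 20 to 120 N. Pads are 22 mm wide; open, the fingers measure 114 mm over their backs; the gripper's body (76 mm by 85 mm) begins 54 mm behind the grasp point. The pads swing forward as they close: fully open they stand 13 mm farther back than shut.
Start: joints at [-1.348, 0.536, -0.004, 1.538, 0.003, 1.067, -0.071], TCP at [0.185, 0.623, 0.231] pointing down, gripper open.
Joint ranges: [-2.7, 2.7], [-0.37, 2.16], [-1.27, 1.26], [0.24, 2.4], [-1.31, 4.45], [0.19, 1.91], [-2.76, 2.76]. Speed limits (rad/s): [2.39, 2.39, 3.14, 3.14, 3.14, 3.14, 3.14].

INTERFACE

Orientations are given as a unit quaternion [x, y, z, w].
In Python, from bench import bot gives the robot as it stands.
- The arm moves only by the shell command python3 -m pendant 'ROWS' [FORCE]. ROWS is JSON, a list of rows, each a list of 5 numbers: the shift along the world's x, y, z in cm, then the turn about the world's z in rad, then the closure, from -1 (fully open) to 1 (shut). In form: [[x, y, z, twist, hand], ...]. A call has 1 to 12 rows; each row shifts and turns the commanded pose from where the row before left it; what a row does not reach is not made up. A row lasts 1/12 s, in which the tool goes at most 41.7 mm and 7.16 degrees, less where a joint would pass 70% of its speed; a pose out of reach is approached as far as the arm can. A call is refused whole if a number of a shift passes 4.17 or a number of a turn 0.125, either way. A call with a gripper value outside its range is refused whole. The fingers move at their own pace and stop on an object; FORCE is the grip in N (left out, the last holds). Time passes only in rows, so rows that do not move let the fingers close. It gives the time, the measured TCP pose, the force, the opening and the grip force at its end, in the units of the state.
- bot.get_state(): the state, without advancing time (a new reading comes with each control period).
- bot.camera(name): name is "side" or "top" or "wrist"; returns a dict with "image" (400x640x3 uint8, red, green, blue), "fx", "fy", "cx", "cy" (pixels), "rvec" (rotation vector, rad) and "tvec" (3), from world to camera coordinates, as OpenCV has them; the wrist camera has in their place "hand_eye" (4x4, takes a point from camera to tool coordinates, whose origin is the TCP and whose axes are the flange's). Camera axes: x right, y down, z forward; pixel columns grow to the right and rows downward; lengths in m; the calibration is good to about 2 mm. A picture is of the moment at which its call begins: read the wrist's pose just before it. There is no depth.
- bot.sign_off(): hands the job in; it is judged then, once.
The state is a dict: "t": time; "joints": joint angles; "qvel": joint speeds; "effort": joint torques, N m; "position": TCP position; "ee_rot": TCP orientation; "contact_force": force on the tool from outside, world axes, zero at the start; "torque": the same for the moment, N m; "gripper_width": finger opening in m; "grip_force": force on a finger pad.
Only numpy, scipy, OpenCV 4.12 (cv2) and the standard library are available. Lean on these libraries where they do the work, as an engineer would, in place of code of your own. Each camera call takes 0.05 s, during which the arm holds its last target. There are 200 camera calls.

## Working session

There is one attempt and no reset: what is moved stays moved. The work goes in short steps, Python scripts to look and compute and a shell command to move; the robot and the scene stay as the last step left them, time stands still between calls to the robot, and variables do not carry over. Pictures are saved under pics/ and viewed, at most 10 in all, crops included, and the job is handed in when it is done.

```bash
mkdir -p pics
cat > h.py <<'E'
import numpy as np,cv2
from bench import bot
def cam(n):
    c=bot.camera(n); return c
def ray(c,u,v):
    R=cv2.Rodrigues(np.array(c['rvec'],float))[0]; t=np.array(c['tvec'],float).ravel()
    d=R.T@np.array([(u-c['cx'])/c['fx'],(v-c['cy'])/c['fy'],1]); return -R.T@t,d/np.linalg.norm(d)
def plane(c,u,v,z):
    o,d=ray(c,u,v); return o+d*(z-o[2])/d[2]
def two(o1,d1,o2,d2):
    A=np.c_[d1,-d2]; s=np.linalg.lstsq(A,o2-o1,rcond=None)[0]; p=o1+s[0]*d1;q=o2+s[1]*d2
    return (p+q)/2,np.linalg.norm(p-q)
def save(n,im): cv2.imwrite('pics/'+n,cv2.cvtColor(im,cv2.COLOR_RGB2BGR))
E
python3 - <<'E'
from h import *
a=cam('side');b=cam('top')
save('side.png',a['image']);save('top.png',b['image'])
import pickle;pickle.dump((a,b),open('c0.pkl','wb'))
for c in(a,b):print(ray(c,320,200),c['fx'])
s=bot.get_state();print(s['position'],s['ee_rot'],s['contact_force'],s['gripper_width'],s['t'])
E
```

```text
(array([ 0.19130084, -0.28655488,  0.85601803]), array([ 0.45019925,  0.32391335, -0.83210623])) 392.11282550842657
(array([ 0.26968735, -0.12510397,  1.03880868]), array([ 0.34045842,  0.12746068, -0.93158029])) 384.4192961017638
[0.18496478 0.6225258  0.23050208] [ 1.43882866e-01  9.89594410e-01 -7.88394992e-04 -6.10035303e-05] [ 0.59822056 -0.513091    0.84187573] 0.08540932344751022 0.1
```

View pics/side.png

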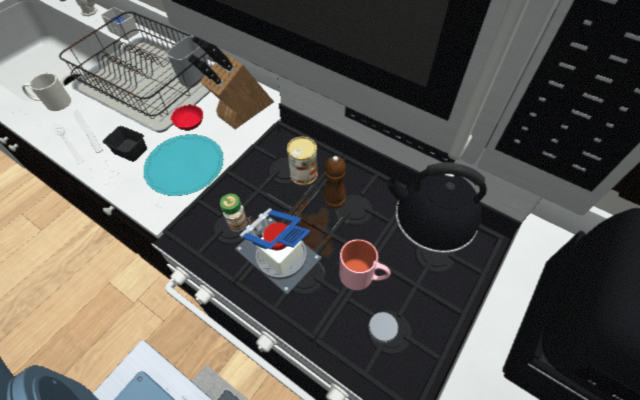

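View pics/top.png

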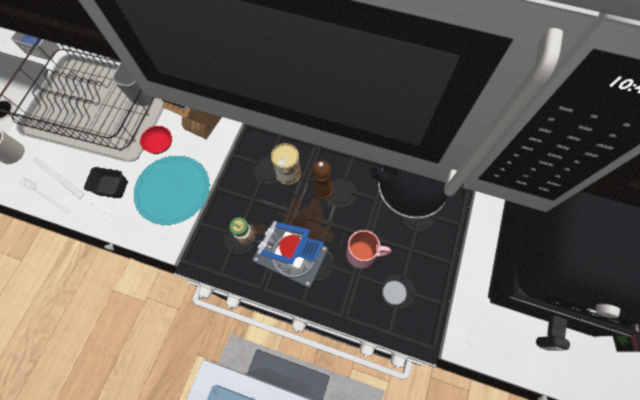

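The side view shows the red lid under the blue strap at (275,236), and the top view shows it at (291,246). Possible look-alikes are the red bowl at side (187,117), the grey disc at side (383,327) and the mug's orange inside at side (358,255). I choose the red one inside the blue fork and will check it in a close crop.

Run:
```python
from h import *
import pickle;a,b=pickle.load(open('c0.pkl','rb'))
A=cv2.resize(a['image'][190:300,205:340],None,fx=4,fy=4,interpolation=2)[:, :540]
B=cv2.resize(b['image'][210:295,225:335],None,fx=4,fy=4,interpolation=2)
h=max(A.shape[0],B.shape[0]); W=np.zeros((h,A.shape[1]+B.shape[1],3),np.uint8);W[:A.shape[0],:A.shape[1]]=A;W[:B.shape[0],A.shape[1]:]=B
W=cv2.resize(W,None,fx=.8,fy=.8); print(W.shape);save('crop.png',W)
for c,(x0,y0,x1,y1) in((a,(205,190,340,300)),(b,(225,210,335,295))):
    h=cv2.cvtColor(c['image'],cv2.COLOR_RGB2HSV); 
    for nm,m in(('blue',(h[...,0]>100)&(h[...,0]<130)&(h[...,1]>130)&(h[...,2]>60)),('red',((h[...,0]<6)|(h[...,0]>174))&(h[...,1]>180)&(h[...,2]>90))):
        mm=np.zeros(m.shape,np.uint8);mm[y0:y1,x0:x1]=m[y0:y1,x0:x1]
        n,l,s,ce=cv2.connectedComponentsWithStats(mm)
        print(nm,[(s[i].tolist(),ce[i].round(1).tolist()) for i in range(1,n) if s[i,4]>15])
```

```text
(352, 784, 3)
blue [([243, 210, 67, 38, 845], [282.4, 231.9])]
red [([264, 223, 23, 19, 244], [273.2, 230.7]), ([273, 243, 12, 6, 46], [278.5, 245.7])]
blue [([261, 222, 62, 42, 794], [298.4, 245.3])]
red [([280, 236, 19, 21, 268], [288.5, 244.9])]
```

View pics/crop.png

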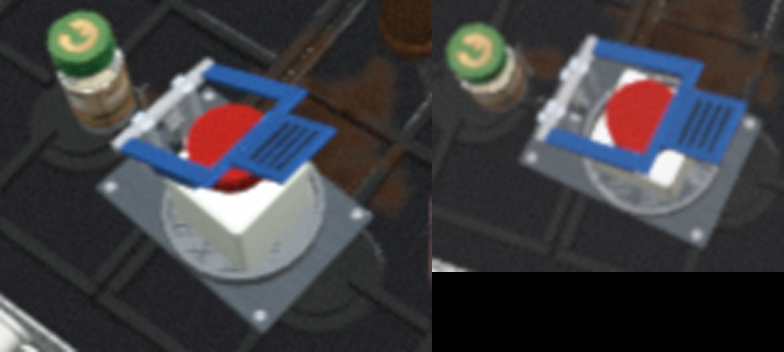

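The crop confirms the red lid inside the blue fork: lid at (225,145) and tab at (290,145) in the left half. Next I triangulate the tab, fork corners and screws.

Run:
```python
from h import *
import pickle;a,b=pickle.load(open('c0.pkl','rb'))
P={'tabFarRear':((335,130),(747,97)),'tabFarFront':((290,182),(714,163)),'barRear':((308,92),(703,65)),'barFront':((205,188),(650,168)),
'hingeRear':((208,60),(595,40)),'hingeFront':((118,148),(547,135)),'scrL':((110,187),(531,158)),'scrR':((358,214),(750,122)),'scrB':((260,315),(697,235))}
for k,(s,t) in P.items():
    us=(205+s[0]/3.2,190+s[1]/3.2);ut=(225+(t[0]-432)/3.2,210+t[1]/3.2)
    p,e=two(*ray(a,*us),*ray(b,*ut));print(k,p.round(4),round(e,4),plane(a,*us,.006).round(4)[:2] if 'scr' in k else '',plane(b,*ut,.006).round(4)[:2] if 'scr' in k else '')
# red top: left edge circle
for c,(x0,y0,x1,y1) in((a,(255,215,300,252)),(b,(275,230,303,262))):
    h=cv2.cvtColor(c['image'],cv2.COLOR_RGB2HSV)
    m=((h[...,0]<6)|(h[...,0]>174))&(h[...,1]>180)&(h[...,2]>90)
    pts=[]
    for v in range(y0,y1):
        u=np.where(m[v,x0:x1])[0]
        if len(u): pts.append(plane(c,u[0]+x0-.5,v,.112)[:2])
    print(np.array(pts).round(3).tolist())
```

```text
tabFarRear [ 0.4929 -0.0449  0.1684] 0.0039  
tabFarFront [ 0.4436 -0.0407  0.1681] 0.0063  
barRear [ 0.5137 -0.0046  0.1463] 0.0006  
barFront [0.4258 0.009  0.1384] 0.0055  
hingeRear [0.521  0.0935 0.0891] 0.0007  
hingeFront [0.4358 0.1056 0.0751] 0.0055  
scrL [ 0.4286  0.1285 -0.0023] 0.0004 [0.4262 0.1245] [0.4275 0.1264]
scrR [ 0.5183 -0.0395 -0.0043] 0.0012 [ 0.5139 -0.0422] [ 0.5163 -0.0407]
scrB [ 0.4116 -0.0289  0.0023] 0.0001 [ 0.4106 -0.03  ] [ 0.4111 -0.0292]
[[0.488, 0.051], [0.481, 0.057], [0.477, 0.057], [0.474, 0.057], [0.47, 0.059], [0.468, 0.057], [0.465, 0.058], [0.461, 0.058], [0.459, 0.056], [0.458, 0.055], [0.454, 0.055], [0.453, 0.053], [0.451, 0.052], [0.449, 0.05], [0.448, 0.047], [0.446, 0.045], [0.444, 0.044], [0.445, 0.039], [0.445, 0.034], [0.451, 0.017], [0.448, 0.017], [0.445, 0.017], [0.442, 0.017], [0.439, 0.018], [0.439, 0.015]]
[[0.492, 0.046], [0.487, 0.052], [0.484, 0.053], [0.48, 0.057], [0.477, 0.059], [0.474, 0.06], [0.471, 0.059], [0.468, 0.06], [0.466, 0.06], [0.463, 0.059], [0.462, 0.055], [0.459, 0.055], [0.457, 0.054], [0.455, 0.053], [0.452, 0.052], [0.45, 0.051], [0.448, 0.048], [0.447, 0.044], [0.444, 0.044], [0.444, 0.038], [0.444, 0.028]]
```

```bash
python3 -m pendant '[[2.3,-3.4,0,0,1],[2.3,-3.4,0,0,1],[2.3,-3.4,0,0,1],[2.3,-3.4,0,0,1],[2.3,-3.4,0,0,1],[2.3,-3.4,0,0,1],[2.3,-3.4,0,0,1],[2.3,-3.4,0,0,1],[1,-3.8,0,0,1],[1,-3.8,0,0,1],[1,-3.8,0,0,1],[1,-3.8,0,0,1]]' 40; python3 -c "
from bench import bot;print(bot.get_state()['joints'])"
```

```text
t: 1.1
position: [0.409, 0.197, 0.2311]
ee_rot: [0.144, 0.99, -0.0, -0.0]
contact_force: [0.6, -0.5, 0.5]
gripper_width: 0.0001
grip_force: 0.0
[-0.69010523  0.20018614  0.16135037  2.04305106 -0.04084255  0.90160638
  0.77543458]
```

```bash
python3 -m pendant '[[0.95,-3.9,0,-0.12,1],[0.95,-3.9,0,-0.12,1],[0.95,-3.9,0,-0.12,1],[0.95,-3.9,0,-0.12,1],[0.95,-3.9,0,-0.12,1],[0.95,-3.9,0,-0.12,1],[0,0,0,-0.12,1],[0,0,-1,-0.12,1],[0,0,-1,-0.12,1],[0,0,-1,-0.12,1],[0,0,0,0,1]]' 40
python3 - <<'E'
from h import *
print(bot.get_state()['joints'])
c=cam('side');save('s1.png',cv2.resize(c['image'][150:310,190:390],None,fx=3.5,fy=3.5,interpolation=2))
E
```

```text
t: 2.02
position: [0.4646, -0.0349, 0.1996]
ee_rot: [0.679, 0.734, -0.001, -0.001]
contact_force: [-0.7, 0.5, -1.2]
gripper_width: -0.0
grip_force: 0.0
[-0.44616284  0.28998625  0.50329979  2.06009427 -0.18562099  0.83800539
  0.24264051]
```

View pics/s1.png

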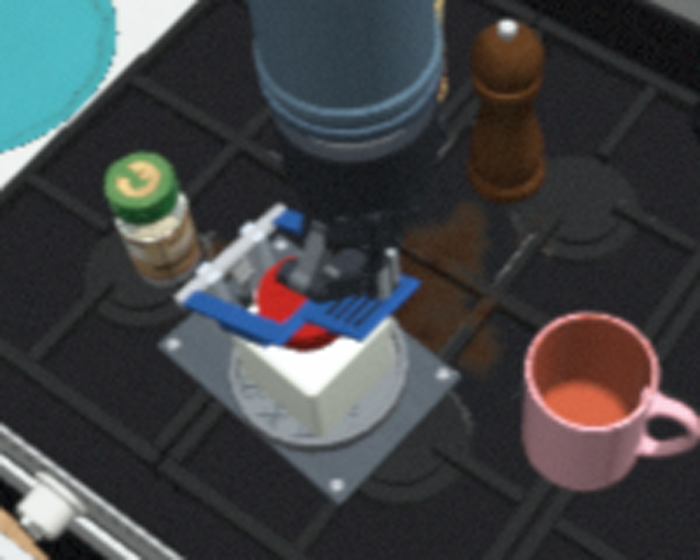

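The picture shows the gripper beside the strap, with grey finger parts at (312,240) and (390,270). The strap is still up. I project the TCP to check where the tips are.

Run:
```python
from h import *
c=cam('side');s=bot.get_state()
p=np.array(s['position']);R=cv2.Rodrigues(np.array([0,0,0.]))[0]
for q in(p,p+[0,0,.05],p+[0,0,.1],[.4655,-.0365,.176],[.4725,.0285,.112]):
    u=cv2.projectPoints(np.array([q],float),np.array(c['rvec']),np.array(c['tvec']),np.array([[c['fx'],0,c['cx']],[0,c['fy'],c['cy']],[0,0,1]]),None)[0].ravel()
    print(u,((u-[190,150])*3.5).round())
```

```text
[297.53551853 229.4815317 ] [376. 278.]
[295.92983207 215.85067814] [371. 230.]
[294.12492972 200.52865848] [364. 177.]
[298.86596626 236.28953894] [381. 302.]
[278.26511317 233.0215752 ] [309. 291.]
```

```bash
python3 -m pendant '[[0,0,-1,0,1],[0,0,-1,0,1],[0,0,-1,0,1],[0,0,-1,0,1],[0,0,-1,0,1]]'; python3 -m pendant '[[0,0,-1,0,1],[0,0,-1,0,1],[0,0,-1,0,1],[0,0,-1,0,1]]'; python3 -m pendant '[[0,0,-1,0,1],[0,0,-1,0,1],[0,0,-0.4,0,1],[0,0,0,0,1],[0,0,0,0,1]]';python3 - <<'E'
from h import *
c=cam('side');save('s2.png',cv2.resize(c['image'][170:290,220:340],None,fx=3.5,fy=3.5,interpolation=2))
E
```

```text
t: 2.53
position: [0.4664, -0.0351, 0.1506]
ee_rot: [0.677, 0.736, 0.0, 0.0]
contact_force: [0.4, -0.7, 3.8]
gripper_width: 0.0004
grip_force: 1.5
t: 2.87
position: [0.4656, -0.0348, 0.1099]
ee_rot: [0.677, 0.736, -0.0, -0.0]
contact_force: [0.3, 0.9, -0.0]
gripper_width: -0.0001
grip_force: 0.0
t: 3.28
position: [0.4661, -0.035, 0.0871]
ee_rot: [0.678, 0.735, -0.0, -0.0]
contact_force: [-0.3, 0.7, -0.3]
gripper_width: -0.0
grip_force: 0.0
```

View pics/s2.png

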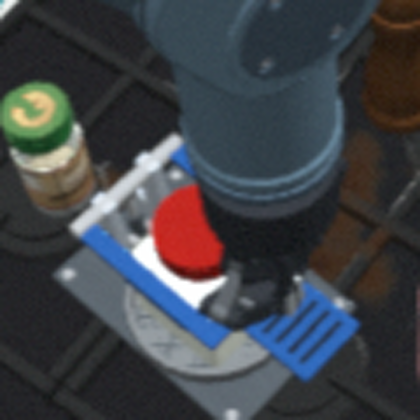

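The strap now lies level, with the tab at (310,330) and the lid clear of it at (185,230). I rise, open, move over the lid and look with the wrist camera from two places.

```bash
python3 -m pendant '[[0,0,3,0,1],[0,0,3,0,0],[0,0,3,0,-1],[0,1,2,0,-1],[0,1,0,0,-1],[0,0,0,0,-1],[0,0,0,0,-1]]'
cat > w.py <<'E'
from h import *
import sys,pickle
from scipy.spatial.transform import Rotation as Ro
s=bot.get_state();c=cam('wrist');pickle.dump((s,c),open(sys.argv[1]+'.pkl','wb'))
save(sys.argv[1]+'.png',c['image'])
E
python3 w.py w1;  python3 -m pendant '[[0.2,1.5,0,0,-1],[0.2,1.4,0,0,-1],[0.2,1.5,0,0,-1],[0,0,0,0,-1],[0,0,0,0,-1]]'; python3 w.py w2
python3 -c "
import cv2,numpy as np
cv2.imwrite('pics/w12.png',cv2.resize(np.hstack([cv2.imread('pics/w1.png'),cv2.imread('pics/w2.png')]),(800,250)))"
```

```text
t: 3.92
position: [0.4658, -0.0143, 0.197]
ee_rot: [0.677, 0.736, 0.0, -0.0]
contact_force: [-0.7, 0.4, -0.4]
gripper_width: 0.0721
grip_force: 0.0
t: 4.38
position: [0.4715, 0.0287, 0.1964]
ee_rot: [0.677, 0.736, -0.001, -0.0]
contact_force: [-0.5, -0.9, -0.4]
gripper_width: 0.0851
grip_force: 0.0
```

View pics/w12.png

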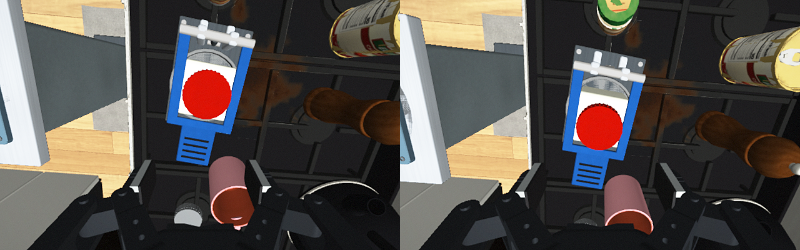

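Both wrist pictures show the red lid, at half-scale about (207,94) on the left and (600,127) on the right, with the strap shut and the jar beneath. I triangulate the lid and compare the strap.

Run:
```python
from h import *
import pickle
from scipy.spatial.transform import Rotation as Ro
D=[]
for n in('w1','w2'):
    s,c=pickle.load(open(n+'.pkl','rb'));h=cv2.cvtColor(c['image'],cv2.COLOR_RGB2HSV)
    m=(((h[...,0]<6)|(h[...,0]>174))&(h[...,1]>180)&(h[...,2]>90)).astype(np.uint8)
    m[260:]=0
    k,l,st,ce=cv2.connectedComponentsWithStats(m);i=1+np.argmax(st[1:,4])
    con=max(cv2.findContours((l==i).astype(np.uint8),0,cv2.CHAIN_APPROX_NONE)[0],key=len)
    e=cv2.fitEllipse(con);u=np.array(e[0]);H=np.array(c['hand_eye']);R=Ro.from_quat(s['ee_rot']).as_matrix()
    d=R@H[:3,:3]@np.array([(u[0]-c['cx'])/c['fx'],(u[1]-c['cy'])/c['fy'],1]);d/=np.linalg.norm(d);o=np.array(s['position'])+R@H[:3,3]
    D.append((o,d));print(e,ce[i],st[i],o.round(3),d.round(3),(o+d*(.112-o[2])/d[2]).round(4),'rad',e[1][1]/2/c['fx']*(o[2]-.112)/abs(d[2]))
    mb=((h[...,0]>100)&(h[...,0]<130)&(h[...,1]>130)&(h[...,2]>60)).astype(np.uint8)
    k,l,st,ce=cv2.connectedComponentsWithStats(mb);i=1+np.argmax(st[1:,4]);print('blue',st[i],cv2.minAreaRect(np.argwhere(l==i)[:,::-1].astype(np.float32)))
print(two(*D[0],*D[1]))
```

```text
((330.3592529296875, 150.68893432617188), (76.73968505859375, 77.56465911865234), 21.602781295776367) [330.35396195 150.68241689] [ 292  111   78   79 4783] [0.459 0.066 0.34 ] [ 0.045 -0.145 -0.988] [0.4695 0.0323 0.112 ] rad 0.029688316177054985
blue [ 266   53  139  213 8402] ((324.46099853515625, 163.34878540039062), (120.19984436035156, 200.5193328857422), 12.094758033752441)
((318.4246826171875, 203.46658325195312), (71.43415069580078, 72.92243194580078), 98.39956665039062) [318.44415274 203.48544153] [ 282  166   74   74 4190] [0.465 0.109 0.339] [ 0.019 -0.317 -0.948] [0.4696 0.0329 0.112 ] rad 0.02900486322989134
blue [ 259  111  130  192 7248] ((315.2691955566406, 210.65383911132812), (113.74734497070312, 181.21127319335938), 11.309932708740234)
(array([0.46966312, 0.03185574, 0.10900097]), np.float64(2.5323122325153965e-05))
```

```bash
python3 -m pendant '[[-0.15,0.3,-1.5,0,-1],[0,0,-1.5,0,-1],[0,0,-1.5,0,-1],[0,0,-1.5,0,-1],[0,0,-1.5,0,-1],[0,0,-1.5,0,-1],[0,0,-1,0,-1],[0,0,-0.9,0,-1],[0,0,0,0,-1],[0,0,0,0,-1]]' 50; python3 -m pendant '[[0,0,0,0,1],[0,0,0,0,1],[0,0,0,0,1],[0,0,0,0,1],[0,0,0,0,1],[0,0,0,0,1],[0,0,0,0,1],[0,0,0,0,1]]' 50; python3 w.py w3; python3 -c "
from bench import bot;s=bot.get_state();print(s['joints'],s['torque'])"
```

```text
t: 5.27
position: [0.4705, 0.0315, 0.0882]
ee_rot: [0.678, 0.735, -0.0, -0.0]
contact_force: [0.3, -0.3, 0.1]
gripper_width: 0.0854
grip_force: 0.0
t: 5.93
position: [0.4712, 0.0321, 0.0894]
ee_rot: [0.678, 0.736, 0.001, 0.0]
contact_force: [-1.9, 0.4, 7.9]
gripper_width: 0.0585
grip_force: 51.6
[-0.47465414  0.49355812  0.38554787  2.11711764 -0.32887357  0.58581666
  0.2274483 ] [-0.10914094  0.52731146 -0.02608504]
```

View pics/w3.png

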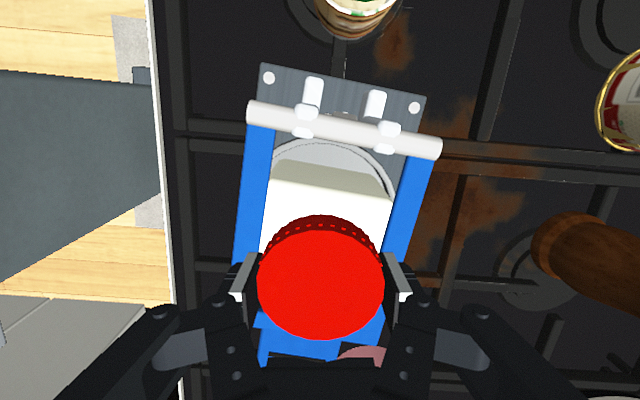

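The lid sits centred between the pads, at (320,285). I ease the vertical load a little and turn it counterclockwise.

```bash
python3 -m pendant '[[0,0,0.1,0.1,1],[0,0,0,0.1,1],[0,0,0,0.1,1],[0,0,0,0.1,1],[0,0,0,0.1,1],[0,0,0,0.1,1]]' 60; python3 -c "
from bench import bot;s=bot.get_state();print(s['joints'][6],s['torque'])"; python3 -m pendant '[[0,0,0,0.1,1],[0,0,0,0.1,1],[0,0,0,0.1,1],[0,0,0,0.1,1],[0,0,0,0.1,1],[0,0,0,0,1]]'; python3 -c "
from bench import bot;s=bot.get_state();print(s['joints'][6],s['torque'])"
```

```text
t: 6.48
position: [0.4701, 0.0321, 0.0898]
ee_rot: [0.428, 0.904, -0.0, -0.0]
contact_force: [-3.2, -0.3, 2.9]
gripper_width: 0.0582
grip_force: 65.6
0.6991523717703929 [ 0.0762375   0.5356429  -0.34261765]
t: 6.98
position: [0.4699, 0.032, 0.0897]
ee_rot: [0.192, 0.981, 0.0, -0.001]
contact_force: [-3.2, -0.1, 1.6]
gripper_width: 0.0582
grip_force: 65.3
1.0938026388929334 [ 0.09403525  0.67201227 -0.13006957]
```

```bash
python3 -m pendant '[[0,0,0,0.1,1],[0,0,0,0.1,1]]'; python3 -c "
from bench import bot;s=bot.get_state();print(s['torque'])"; python3 -m pendant '[[0,0,0,0.1,1],[0,0,0,0.05,1],[0,0,0,0,1],[0,0,0,0,1]]'; python3 w.py w4; python3 -c "
from bench import bot;s=bot.get_state();print(s['joints'][6],s['torque'])"
```

```text
t: 7.15
position: [0.4697, 0.0318, 0.0896]
ee_rot: [0.094, 0.996, -0.0, -0.001]
contact_force: [-3.8, -0.6, 4.7]
gripper_width: 0.0583
grip_force: 65.8
[-0.16688276  0.85107687 -0.32660635]
t: 7.48
position: [0.4698, 0.0318, 0.0896]
ee_rot: [0.021, 1.0, -0.0, -0.001]
contact_force: [-4.0, -0.4, 6.0]
gripper_width: 0.0585
grip_force: 65.7
1.3677520844891495 [-0.1122505   0.94501228 -0.22881211]
```

View pics/w4.png

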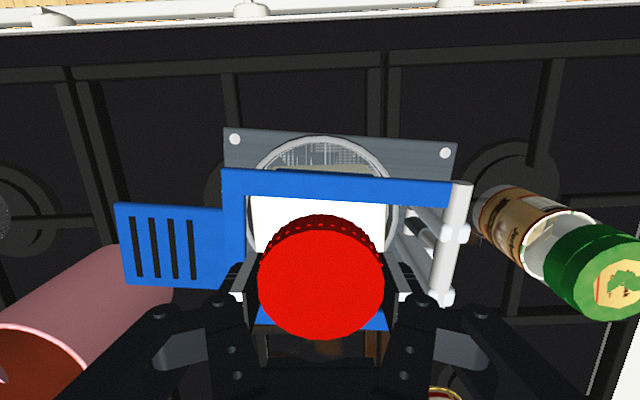

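The strap is still shut and the jar is square to it; the pads still hold the lid at (320,285) after 1.45 rad of turning. I lift gently and watch the force.

```bash
python3 -m pendant '[[0,0,0.2,0,1],[0,0,0.2,0,1],[0,0,0.2,0,1],[0,0,0,0,1]]'; python3 -c "
from bench import bot;s=bot.get_state();print(s['torque'])"
```

```text
t: 7.87
position: [0.4711, 0.0324, 0.0958]
ee_rot: [0.02, 1.0, 0.0, 0.001]
contact_force: [-2.1, 0.2, -0.9]
gripper_width: 0.0585
grip_force: 65.2
[-0.04470667  0.41360113  0.02471983]
```

```bash
python3 -m pendant '[[0,0,0.4,0,1],[0,0,0.4,0,1],[0,0,0.4,0,1],[0,0,0.4,0,1],[0,0,0.4,0,1],[0,0,0.4,0,1],[0,0,0.4,0,1],[0,0,0.4,0,1],[0,0,0,0,1],[0,0,0,0,1],[0,0,0,0,1],[0,0,0,0,1]]'; python3 w.py w5
python3 - <<'E'
from h import *
c=cam('side');W=np.hstack([cv2.resize(c['image'][170:290,220:340],(480,480),interpolation=2)]);save('s5.png',W)
E
```

```text
t: 8.87
position: [0.4704, 0.0321, 0.1271]
ee_rot: [0.019, 1.0, -0.0, -0.0]
contact_force: [0.2, 0.4, -0.4]
gripper_width: 0.0581
grip_force: 65.3
```

View pics/s5.png

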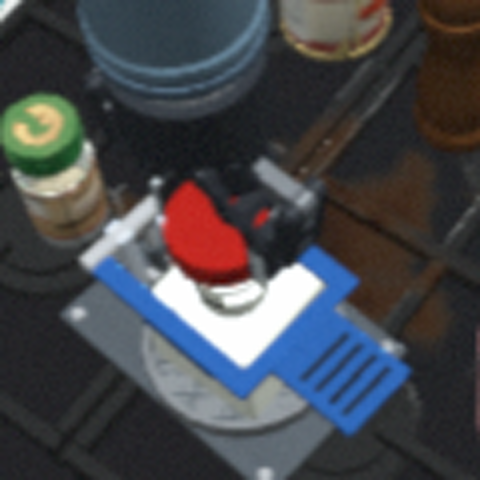

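View pics/w5.png

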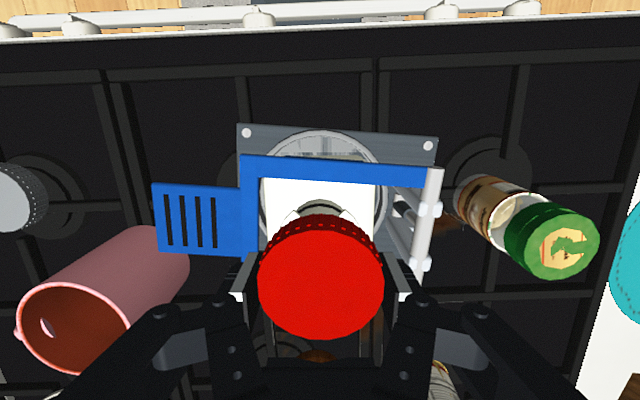

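The lid, at (205,235) in the side crop, is held level above the exposed neck at (235,295). The strap is flat and shut and the jar is in place, so I hand in.

```bash
python3 -c "
from bench import bot;print(bot.sign_off())"
```

```text
the job is handed in; nothing more can be done
None
```

The job is handed in, with no verdict returned: the strap is shut, the red lid was turned about 1.45 rad at the tool and lifted off, and the gripper holds it still about 2 cm above the jar's mouth, at about 9 s of the 48 s allowed.

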